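# Unlock the battery cover of the kitchen scale

### The arm

A 6-joint arm with a two-finger parallel gripper is mounted at the origin on a cart in front of the work surface, level with it; the furniture and walls round the work are solid. World frame = base frame: x ahead of the robot, y to its left, z up, the work surface at z = 0. Lengths are in mm, angles in rad, forces in N, time in s.
With the tool pointing down it reaches from about 225 to 725 mm from the base axis. Payload 3.1 kg.
Tool frame: the origin (TCP) lies midway between the tips of the shut fingers; the grasp point (between the pads) lies 19 mm behind it; z points along the fingers, y is the line along which they close (so a half turn about z gives the same grasp; the last joint's range is limited). The gripper opens to 85 mm and grips with 20 to 120 N. Pads are 22 mm wide; open, the fingers measure 114 mm over their backs; the gripper's body (76 mm by 85 mm) begins 54 mm behind the grasp point. The pads swing forward as they close: fully open they stand 13 mm farther back than shut.
Start: joints at [-1.413, 0.048, 0.099, 1.622, 0, 1.443], TCP at [147.996, -503.701, 231.312] pointing down, gripper open.
Joint ranges: [-2.91, 2.91], [-0.99, 1.94], [-1.21, 1.42], [-2.12, 2.29], [-1.49, 1.47], [-3.14, 3.14]. Speed limits (rad/s): [2.79, 2.79, 3.14, 3.14, 3.14, 3.14].

### API

Orientations are given as a unit quaternion [x, y, z, w].
In Python, from station import arm gives the robot as it stands.
- The arm moves only by the tool carry_out, never from a script. Its argument "series" is a list of rows, each an object with "dp": the shift along the tool's x, y, z in cm, a list of three; "yaw": the turn about the tool's z in degrees. In form: [{"dp": [x, y, z], "yaw": yaw}, ...]. A call has 1 to 20 rows; each row is the pose to reach, as a shift and turn from the pose commanded when the call began, along the tool's axes at that moment; what a row does not reach only later rows make up. A row lasts 1/8 s, in which the tool goes at most 62.5 mm and 10.7 degrees, less where a joint would pass 70% of its speed; a pose out of reach is approached as far as the arm can. A call with a gripper value outside its range is refused whole. "claw" is the closure in counts, from 0 (fully open) to 255 (shut), set as the call begins (left out, the last holds). The fingers move at their own pace and stop on an object; the grip force is fixed at half the most. Time passes only in rows, so rows that repeat a pose let the fingers close. It gives the time, the measured TCP pose, the force, the opening and the grip force at its end, in the units of the state.
- arm.sense(): the state, without advancing time (a new reading comes with each control period).
- arm.read_camera(name): name is "side" or "top" or "wrist"; returns a dict with "color" (480x640x3 uint8, red, green, blue), "depth" (480x640 float32, mm along the optical axis (not along the pixel's ray), 0 where there is no reading), "K" (3x3 intrinsics, pixels), "R" (3x3) and "t" (3): a world point X has camera coordinates R X + t; the wrist camera has in their place "mount" (4x4, takes a point from camera to tool coordinates, whose origin is the TCP and whose axes are the flange's). Camera axes: x right, y down, z forward; pixel columns grow to the right and rows downward; lengths in mm; the calibration is good to about 2 mm. The wrist camera is an equidistant fisheye: a pixel r from the principal point sees the ray r / f radians off the axis. A picture is of the moment at which its call begins: read the wrist's pose just before it.
- arm.close_job(): hands the job in; it is judged then, once.
The state is a dict: "clock": time; "joint_positions": joint angles; "qvel": joint speeds; "joint_torque": joint torques, N m; "eef_pos": TCP position; "ee_rot": TCP orientation; "contact_force": force on the tool from outside, world axes, zero at the start; "ft_torque": the same for the moment, N m; "grip_width": finger opening in mm; "grasp_force": force on a finger pad.
Only numpy, scipy, OpenCV 4.12 (cv2) and the standard library are available. Lean on these libraries where they do the work, as an engineer would, in place of code of your own. Each camera call takes 0.05 s, during which the arm holds its last target. There are 200 camera calls.

### The job

The kitchen scale lies upside down for a battery change. Lift the orange flat-bladed key out of its stand, push its blade fully into the slot of the round battery cover, and with it turn the cover counterclockwise (seen from above) a quarter turn to its stop, so that the white pointer meets the green dot. Let go and leave the key standing upright in the slot; leave the blue round-pin key where it is.

Things in the scene. Friction and masses are not known exactly. Their poses are not given: they have to be found in the camera images.
- flat_key: key to use: orange handle, black guard, flat steel blade down in a 70x46x20 mm wooden stand; lifts straight out, 60 g. Origin: centre of guard's underside, resting on stand's top. x along blade's width, y across it, z up; same after half a turn. Blade 36 (x) x 4 (y), to 14 below origin, tip tapered. Guard 44x26, 0 to 4 above. Handle, gripped across y: 32 (x) x 14 (y), 4 to 44 above
- pin_key: wrong key, leave alone: same guard and handle but blue, with a round 18 mm pin (too thick for the slot) in a second such wooden stand. Origin and axes as for the flat key
- cover_slot (a point): centre of slot's mouth, on top of the grey battery cover (68 across, 17 high) on the fixed white scale (165x215, 34 high; four 4 mm feet). x along slot, z up, turns with cover. Slot 44x9, 15 deep, mouth flared to 50x15 over the top 6 mm. Key fully in: guard flat on the cover, its origin at this point, x along slot either way round; about 8 degrees of play each way
- battery_cover (a joint): angle of the cover, rad, growing counterclockwise seen from above: 0 to 0.15 at the start (locked, white pointer near the red dot), 1.45 at the stop (white pointer at the green dot). Light friction (0.08 N m) holds it where it is left
Things that resemble listed ones, but are neither listed nor needed, are in the scene too. Leave any purple or red look-alike of the flat_key alone.

How it is judged (in metres and radians):
On the way, in this order (a step that is already met when the one before it is completed fails the run):
1. the orange key's blade is in the slot (guard within 6 mm of the cover's top) while the cover is still near its locked place (under 0.5 rad) (horizontal distance between flat_key and cover_slot below 0.012 m and z of flat_key in the frame of cover_slot between -0.006 and 0.006 m and angle between flat_key's own z axis and vertical below 0.3 rad and value of joint battery_cover below 0.5 rad), for 0.1 s.
2. the cover is turned to its stop (over 1.2 rad) with the key in the slot (value of joint battery_cover above 1.2 rad and horizontal distance between flat_key and cover_slot below 0.015 m and z of flat_key in the frame of cover_slot below 0.01 m), for 0.1 s.
At the end, for the whole second after the job is handed in: the cover stands at over 1.2 rad (stop at 1.45), the orange key stands at rest in its slot, within 12 mm of the slot's centre, guard within 8 mm of the cover's top, under 17 degrees of tilt; the blue key still stands upright within 30 mm of its place (value of joint battery_cover above 1.2 rad and horizontal distance between flat_key and cover_slot below 0.012 m and z of flat_key in the frame of cover_slot below 0.008 m and angle between each of flat_key, pin_key's own z axis and vertical below 0.3 rad and linear speed of flat_key below 0.02 m/s and distance of pin_key from where it was at the start of the episode below 0.03 m); the robot touches nothing.
It fails at once if the cover is turned by something other than the orange key in its slot (velocity of joint battery_cover above 0.3 rad/s and (horizontal distance between flat_key and cover_slot above 0.025 m or z of flat_key in the frame of cover_slot above 0.02 m)).
It fails at once if the blue key is taken or knocked out of its stand (distance of pin_key from where it was at the start of the episode above 0.03 m).
It also fails if it takes over 40 s, if anything falls off the work surface, if the arm or the gripper's body presses on something with over 40 N, if the wrist force passes 120 N, or if a joint passes its speed limit or range.

## Working session

There is one attempt and no reset: what is moved stays moved. The work goes in short steps, Python scripts to look and compute and a tool call to move; the robot and the scene stay as the last step left them, time stands still between calls to the robot, and variables do not carry over. Pictures are saved under pics/ and viewed, at most 10 in all, crops included, and the job is handed in when it is done.

Besides the shell and the picture viewer there is one more tool, called after "Call:" as name(argument=value, ...), one argument or row to a line, values as JSON. carry_out: Moves the arm, as the interface text tells. Its arguments: {"type":"object","properties":{"series":{"type":"array"},"claw":{"type":"number"}},"required":["series"]}

```bash
mkdir -p pics
cat > h.py <<'E'
import numpy as np, cv2
from station import arm
def px(c,u,v,z=None):
    K,R,t=map(np.array,(c["K"],c["R"],c["t"])); t=t.ravel()
    r=np.linalg.inv(K)@[u,v,1]; C=-R.T@t; d=R.T@r
    s=c["depth"][int(v),int(u)] if z is None else (z-C[2])/d[2]
    return C+s*d
E
python3 - <<'E'
from h import *
import pickle
s=arm.sense();print(s)
a=arm.read_camera("top");b=arm.read_camera("side")
pickle.dump((a,b),open("c.pkl","wb"))
for n,c in(("top",a),("side",b)): cv2.imwrite(f"pics/{n}0.png",c["color"][...,::-1]);print(c["K"],-np.array(c["R"]).T@np.ravel(c["t"]))
E
```

```text
{'clock': 0.0, 'joint_positions': array([-1.41278711e+00,  4.87280624e-02,  9.75627776e-02,  1.62198864e+00,
        1.19551473e-05,  1.44302908e+00]), 'qvel': array([-0.00076169,  0.00161329,  0.00102308,  0.00082545, -0.00074585,
       -0.00045432]), 'joint_torque': array([-1.06734860e-03, -3.38779163e+01,  3.20016968e+01,  2.01785011e-02,
       -2.16759972e-04, -1.00280504e-07]), 'eef_pos': array([ 147.90886882, -503.09024494,  230.11138077]), 'ee_rot': array([ 9.89808147e-01,  1.42402394e-01, -1.18470513e-05, -1.17875575e-03]), 'contact_force': array([-0.13434847, -0.53090238, -0.15962493]), 'ft_torque': array([ 0.00553333, -0.05489532,  0.00852452]), 'grasp_force': 0.0, 'grip_width': 85.17262396395901}
[[445.52871117   0.         314.88166648]
 [  0.         445.52871117 234.66566805]
 [  0.           0.           1.        ]] [398.59429008   5.77519253 927.28181803]
[[558.9563849    0.         316.79551913]
 [  0.         558.9563849  236.64230768]
 [  0.           0.           1.        ]] [344.72418706 758.76889245 476.02917089]
```

View pics/top0.png

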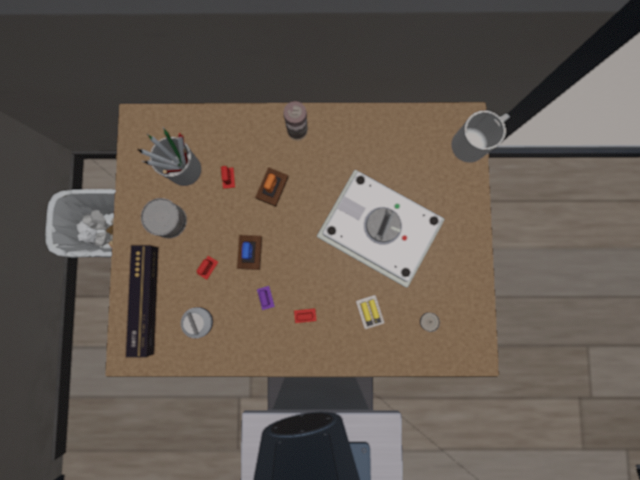

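View pics/side0.png

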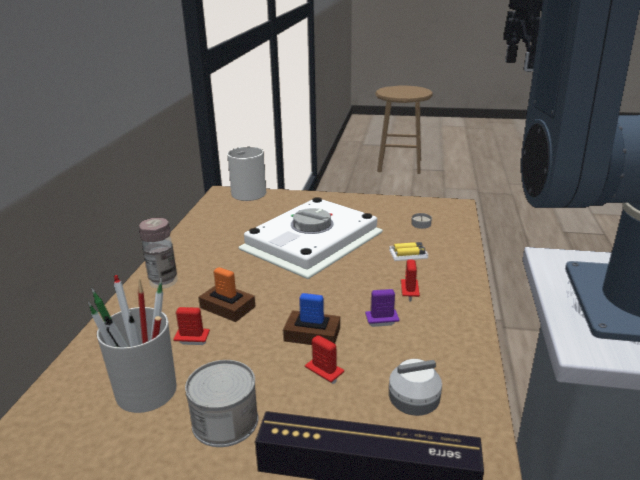

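Top view: the orange key is in its wooden stand at (271,184). Look-alikes are red at (228,177), (207,267) and (305,315), purple at (265,298) and blue pin at (248,251). The cover is on the scale at (383,225), with a loose dial at (196,322) that is not it. I choose the orange one at (271,184), and check it in a close crop.

Run:
```python
from h import *
import pickle
a,b=pickle.load(open("c.pkl","rb"))
im=a["color"][...,::-1]
f=lambda x,y:cv2.resize(im[y:y+50,x:x+50] if 0 else im[y:y+60,x:x+40+0],None,fx=10,fy=10,interpolation=cv2.INTER_CUBIC)
cv2.imwrite("pics/crop1.png",np.hstack([f(252,157),f(364,195)]))
hsv=cv2.cvtColor(a["color"],cv2.COLOR_RGB2HSV)
for n,(x,y,w,h) in dict(key=(252,157,40,60)).items():
    m=cv2.inRange(hsv[y:y+h,x:x+w],(5,150,120),(18,255,255));p=np.argwhere(m)[:,::-1]+[x,y]
    print(len(p),cv2.minAreaRect(p.astype(np.float32)))
for u,v in((271,184),(280,195),(383,225),(372,215),(390,240),(340,220)):print(u,v,px(a,u,v))
```

```text
108 ((269.3189697265625, 180.92242431640625), (7.353161334991455, 15.625468254089355), 23.198591232299805)
271 184 [603.55217036  98.41239802  59.42212868]
280 195 [592.62838097  84.99746732   5.15503461]
383 225 [ 524.06444229 -126.32326743   34.04740125]
372 215 [ 542.00741667 -102.48887134   49.94924849]
390 240 [ 493.61076628 -139.9260547    33.22088038]
340 220 [534.44795562 -39.45271929  34.78433419]
```

View pics/crop1.png

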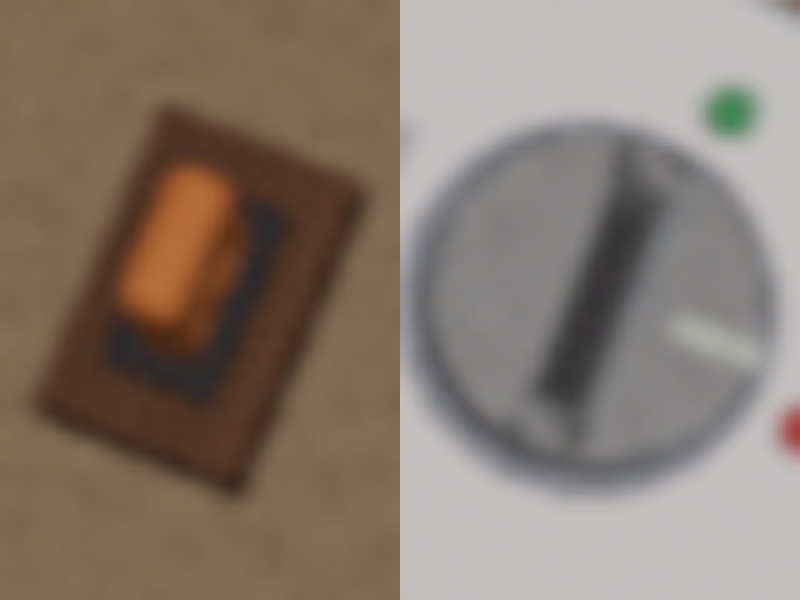

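Run:
```python
from h import *
import pickle
a,b=pickle.load(open("c.pkl","rb"))
g=lambda ox,oy,x,y,z:px(a,ox+x/10-.45,oy+y/10-.45,z)
k=lambda x,y,z:g(252,157,x,y,z)
print("handle",k(178,242,64),"stand",k(202,297,20))
d=k(165,105,20)-k(40,400,20);print(np.linalg.norm(d),np.degrees(np.arctan2(d[1],d[0])))
d=k(355,190,20)-k(240,490,20);print(np.linalg.norm(d),np.degrees(np.arctan2(d[1],d[0])))
c=lambda x,y,z:g(364,195,x,y,z)
print("cover",c(605,292,51),"slot",c(601,295,45))
d=c(640,190,42)-c(560,395,42);print(np.linalg.norm(d),np.degrees(np.arctan2(d[1],d[0])))
m=arm.read_camera("wrist");print(m["mount"],m["K"])
from scipy.spatial.transform import Rotation as R
s=arm.sense();T=R.from_quat(s["ee_rot"]).as_matrix();print(T)
```

```text
handle [609.05646789 101.25735139  64.        ] stand [608.08109714 101.01475125  20.        ]
67.55243772107146 -21.991056445454095
67.59298794598155 -20.309494834678144
cover [ 523.93600835 -205.19756123   51.        ] slot [ 524.19177332 -205.82597072   45.        ]
44.89139416556944 -22.645294429096662
[[ 6.93702407e-04 -9.57793170e-01 -2.87457411e-01  7.24512553e+01]
 [ 9.99999447e-01  4.37045386e-04  9.57021552e-04 -1.06661126e+00]
 [-7.90996770e-04 -2.87457916e-01  9.57792943e-01 -1.41560642e+02]
 [ 0.00000000e+00  0.00000000e+00  0.00000000e+00  1.00000000e+00]] [[371.64829954   0.         320.49623165]
 [  0.         371.64829954 238.40625287]
 [  0.           0.           1.        ]]
[[ 9.59424594e-01  2.81965184e-01 -2.90148131e-04]
 [ 2.81965222e-01 -9.59422796e-01  1.87430968e-03]
 [ 2.50115344e-04 -1.88007049e-03 -9.99998201e-01]]
```

```bash
cat >> h.py <<'E'
from scipy.spatial.transform import Rotation as Ro
def go(x,y,z,ang,p=None,rot=None):
    "dp in cm and yaw in deg to TCP target with tool x at world heading ang"
    s=arm.sense(); p=s["eef_pos"] if p is None else np.array(p)
    T=Ro.from_quat(s["ee_rot"]).as_matrix()
    h=np.degrees(np.arctan2(T[1,0],T[0,0]))
    return np.round(T.T@(np.array([x,y,z])-p)/10,2), round(-((ang-h+180)%360-180),1), round(h,2)
E
python3 - <<'E'
from h import *
import pickle
a,b=pickle.load(open("c.pkl","rb"))
c=lambda x,y,z:px(a,364+(x-400)/10-.45,195+y/10-.45,z)
print("cover",c(598,292,51),"slot",c(601,295,45))
d=c(640,190,42)-c(560,395,42);print(np.linalg.norm(d),np.degrees(np.arctan2(d[1],d[0])))
print(go(608.5,101,200,159,[147.996,-503.701,231.312]))
E
```

```text
cover [ 524.18538789 -124.56056228   51.        ] slot [ 524.43815926 -126.03948178   45.        ]
44.75611936970066 -22.13765674506691
(array([ 61.23, -45.03,   3.23]), np.float64(-142.6), np.float64(16.38))
```

Call:
carry_out(
  series=[
    {"dp":[4.1,-3.0,0],"yaw":-9.5},
    {"dp":[8.2,-6.0,0],"yaw":-19},
    {"dp":[12.2,-9.0,0],"yaw":-28.5},
    {"dp":[16.3,-12.0,0],"yaw":-38},
    {"dp":[20.4,-15.0,0],"yaw":-47.5},
    {"dp":[24.5,-18.0,0],"yaw":-57},
    {"dp":[28.6,-21.0,0],"yaw":-66.5},
    {"dp":[32.7,-24.0,0],"yaw":-76},
    {"dp":[36.7,-27.0,0],"yaw":-85.5},
    {"dp":[40.8,-30.0,0],"yaw":-95},
    {"dp":[44.9,-33.0,0],"yaw":-104.5},
    {"dp":[49.0,-36.0,0],"yaw":-114},
    {"dp":[53.1,-39.0,1],"yaw":-123.5},
    {"dp":[57.2,-42.0,2],"yaw":-133},
    {"dp":[61.2,-45.0,3.2],"yaw":-142.6},
    {"dp":[61.2,-45.0,3.2],"yaw":-142.6},
    {"dp":[61.2,-45.0,3.2],"yaw":-142.6},
    {"dp":[61.2,-45.0,3.2],"yaw":-142.6},
  ],
  claw=0,
)

```text
clock: 2.4
eef_pos: [608.1, 99.6, 200.2]
ee_rot: [0.183, 0.983, -0.0, 0.001]
contact_force: [-0.5, 0.3, 1.3]
grip_width: 85.4
grasp_force: 0.0
```

```bash
cat >> h.py <<'E'
def wpx(c,s,u,v,z):
    K=c["K"];x=(u-K[0,2])/K[0,0];y=(v-K[1,2])/K[1,1];r=np.hypot(x,y)+1e-9
    d=np.array([x/r*np.sin(r),y/r*np.sin(r),np.cos(r)])
    T=Ro.from_quat(s["ee_rot"]).as_matrix();M=np.array(c["mount"])
    C=s["eef_pos"]+T@M[:3,3];D=T@M[:3,:3]@d
    return C+(z-C[2])/D[2]*D
def shot(f):
    import pickle
    s=arm.sense();c=arm.read_camera("wrist");pickle.dump((c,s),open(f+".pkl","wb"));cv2.imwrite(f"pics/{f}.png",c["color"][...,::-1]);return c,s
E
python3 -c "
from h import *
shot('w1')"
```

```text
(no output)
```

View pics/w1.png

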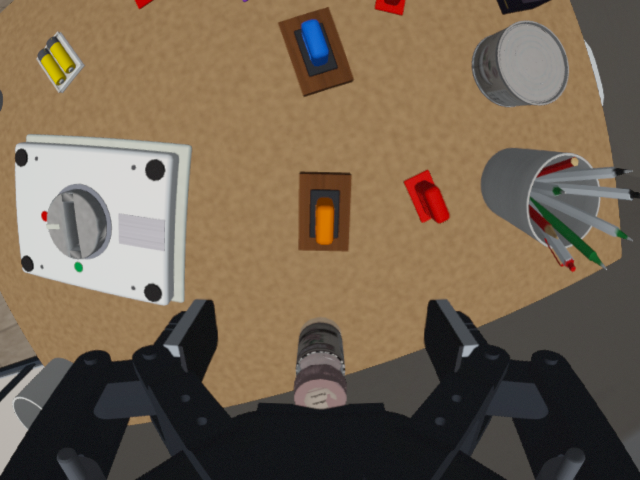

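The wrist view shows the orange key in its stand with corners (299,172), (351,172), (349,251) and (299,250). It is well aligned with the tool, and the grey cover is at (77,222). A jar is behind the key at (320,360).

Run:
```python
from h import *
import pickle
c,s=pickle.load(open("w1.pkl","rb"))
P=[wpx(c,s,u,v,20) for u,v in((299.5,172.5),(350.5,172.5),(349,250.5),(299,250))]
print(np.array(P)[:,:2],np.mean(P,0))
for i,j in((0,3),(1,2)):
    d=P[i]-P[j];print(np.linalg.norm(d),np.degrees(np.arctan2(d[1],d[0])))
hsv=cv2.cvtColor(c["color"],cv2.COLOR_RGB2HSV);m=cv2.inRange(hsv[180:260,300:350],(5,150,100),(20,255,255))
p=np.argwhere(m)[:,::-1]+[300,180];print(cv2.minAreaRect(p.astype(np.float32)))
u0,u1=p[:,0].min()-.5,p[:,0].max()+.5;v1=p[:,1].max()+.5
A=wpx(c,s,u0,v1,64);B=wpx(c,s,u1,v1,64);print(A,B,np.linalg.norm(A-B),"centre",(A+B)/2+16*np.array([np.cos(np.radians(159)),np.sin(np.radians(159)),0]))
print(wpx(c,s,320,330,60),go(608.5,101,29,159))
I=cv2.resize(c["color"][165:260,285:365,::-1],None,fx=6,fy=6,interpolation=cv2.INTER_CUBIC)
J=cv2.resize(c["color"][175:270,35:120,::-1],None,fx=6,fy=6,interpolation=cv2.INTER_CUBIC)[:570,:310]
cv2.imwrite("pics/w1c.png",np.hstack([I,J]))
```

```text
[[566.89988732  96.24611922]
 [582.76939834 137.58887567]
 [649.36571827 111.93828124]
 [632.45789685  69.43619115]] [607.87322519 103.80236682  20.        ]
70.82813605312502 157.75790766496507
71.3654175529235 158.9350443317999
((324.5, 215.0), (70.0, 49.0), 90.0)
[620.15234539  77.49861267  64.        ] [634.3631793  114.34488096  64.        ] 39.49171162854627 centre [612.32047552 101.65563401  64.        ]
[695.8562654   65.60648049  60.        ] (array([ 0.05,  0.14, 17.14]), np.float64(-0.1), np.float64(158.87))
```

View pics/w1c.png

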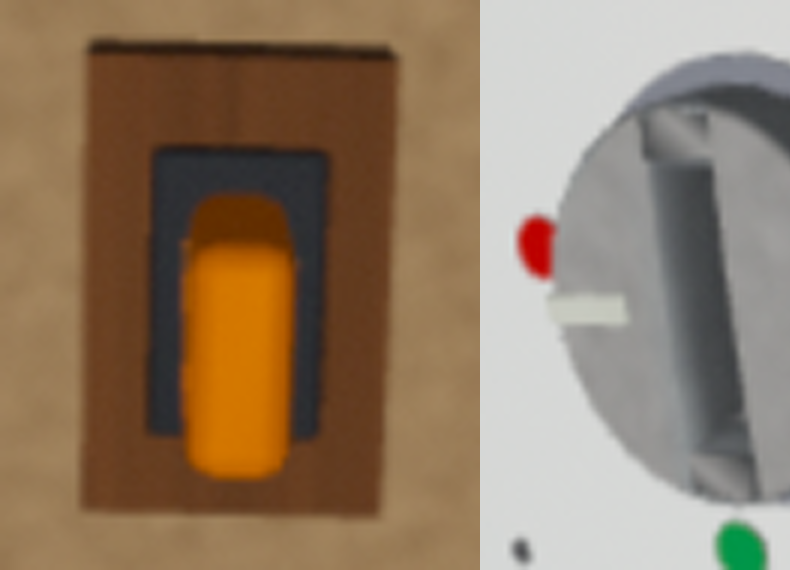

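Clean view: guard, handle top and stand edges are readable; the cover's slot has flares at (675,135) and (725,475) of the crop.

Run:
```python
from h import *
import pickle
c,s=pickle.load(open("w1.pkl","rb"))
g=lambda x,y,z:wpx(c,s,285+x/6-.42,165+y/6-.42,z)
def q(n,L,z):
    P=np.array([g(x,y,z) for x,y in L]);d1=P[0]-P[3];d2=P[1]-P[2]
    print(n,P.mean(0),[(round(np.linalg.norm(d),1),round(np.degrees(np.arctan2(d[1],d[0])),1)) for d in(d1,d2)],np.linalg.norm(P[0]-P[1]))
q("stand",[(90,52),(397,58),(380,517),(82,510)],20)
q("guard",[(155,150),(327,150),(315,437),(149,433)],24)
q("handle",[(188,242),(293,242),(290,478),(184,478)],64)
```

```text
stand [608.22151185 103.29955222  20.        ] [(np.float64(69.8), np.float64(157.1)), (np.float64(70.1), np.float64(157.9))] 44.465243721199414
guard [608.03506807 103.20365745  24.        ] [(np.float64(42.5), np.float64(157.3)), (np.float64(43.2), np.float64(157.2))] 24.773238543389912
handle [607.68029408 103.28087104  64.        ] [(np.float64(31.4), np.float64(157.8)), (np.float64(31.5), np.float64(158.7))] 13.336393494032542
```

Run:
```python
from h import *
print(go(608,102.8,29,158))
```

```text
(array([ 0.16,  0.29, 17.14]), np.float64(0.9), np.float64(158.87))
```

Call:
carry_out(
  series=[
    {"dp":[0.1,0.15,4],"yaw":0.5},
    {"dp":[0.16,0.3,8],"yaw":0.9},
    {"dp":[0.16,0.3,11],"yaw":0.9},
    {"dp":[0.16,0.3,13],"yaw":0.9},
    {"dp":[0.16,0.3,15],"yaw":0.9},
    {"dp":[0.16,0.3,16.2],"yaw":0.9},
    {"dp":[0.16,0.3,17.0],"yaw":0.9},
    {"dp":[0.16,0.3,17.0],"yaw":0.9},
    {"dp":[0.16,0.3,17.0],"yaw":0.9},
  ],
  claw=110,
)

```text
clock: 3.58
eef_pos: [608.6, 104.0, 30.3]
ee_rot: [0.19, 0.982, 0.0, 0.001]
contact_force: [0.9, 0.4, -0.1]
grip_width: 48.6
grasp_force: 0.0
```

Run:
```python
from h import *
s=arm.sense();print(s["eef_pos"],s["grip_width"],s["contact_force"],go(608,102.8,29,158))
shot('w2')
```

```text
[608.60807752 103.9719283   30.34017192] 48.625934103298206 [ 0.86269545  0.43990078 -0.11537728] (array([ 0.01, -0.13,  0.13]), np.float64(0.1), np.float64(158.07))
```

View pics/w2.png

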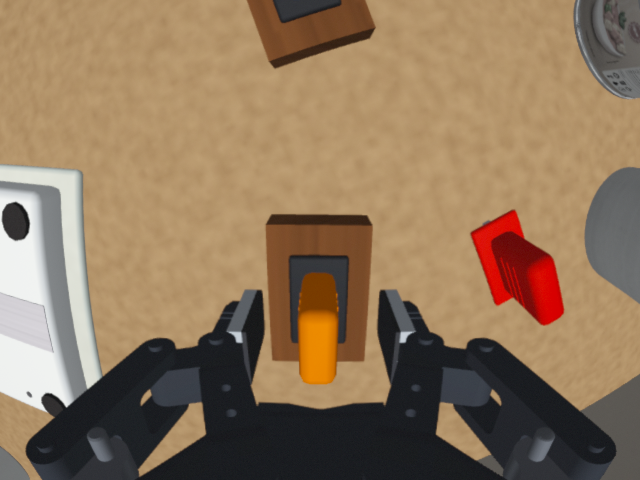

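The fingers straddle the handle: pads at x≈262 and 380, handle at 319, which is centred. Closing now.

Call:
carry_out(
  series=[
    {"dp":[0,-0.05,0.1],"yaw":0},
    {"dp":[0,-0.05,0.1],"yaw":0},
    {"dp":[0,-0.05,0.1],"yaw":0},
    {"dp":[0,-0.05,0.1],"yaw":0},
    {"dp":[0,-0.05,0.1],"yaw":0},
    {"dp":[0,-0.05,0.1],"yaw":0},
    {"dp":[0,-0.05,0.1],"yaw":0},
    {"dp":[0,-0.05,0.1],"yaw":0},
  ],
  claw=255,
)

```text
clock: 4.62
eef_pos: [608.0, 103.5, 28.7]
ee_rot: [0.19, 0.982, 0.0, 0.0]
contact_force: [0.7, 0.5, 3.1]
grip_width: 13.6
grasp_force: 58.4
```

Run:
```python
from h import *
s=arm.sense();print(s["eef_pos"],s["grip_width"],s["contact_force"],s["grasp_force"])
print("over cover", go(524,-125,200,158))
```

```text
[608.01429653 103.52515168  28.67686918] 13.562034252158869 [0.65140419 0.4665855  3.14547254] 58.44193696975708
over cover (array([ -0.75, -24.33, -17.14]), np.float64(0.1), np.float64(158.07))
```

Call:
carry_out(
  series=[
    {"dp":[0,0,-1.0],"yaw":0},
    {"dp":[0,0,-2.5],"yaw":0},
    {"dp":[0,0,-5],"yaw":0},
    {"dp":[0,0,-9],"yaw":0},
    {"dp":[0,0,-11],"yaw":0},
    {"dp":[-0.1,-3,-11],"yaw":0},
    {"dp":[-0.2,-7,-11],"yaw":0},
    {"dp":[-0.4,-11,-11],"yaw":0},
    {"dp":[-0.5,-15,-11],"yaw":0},
    {"dp":[-0.6,-19,-11],"yaw":0},
    {"dp":[-0.7,-22,-11],"yaw":0},
    {"dp":[-0.75,-24.3,-11],"yaw":0},
    {"dp":[-0.75,-24.3,-11],"yaw":0},
    {"dp":[-0.75,-24.3,-11],"yaw":0},
    {"dp":[-0.75,-24.3,-11],"yaw":0},
  ],
)

```text
clock: 6.5
eef_pos: [524.3, -123.9, 138.5]
ee_rot: [0.19, 0.982, 0.0, 0.0]
contact_force: [-0.1, 0.5, -1.4]
grip_width: 13.1
grasp_force: 58.5
```

Run:
```python
from h import *
s=arm.sense();print(s["eef_pos"],s["grip_width"],s["contact_force"],s["grasp_force"])
c,s=shot('w3')
cv2.imwrite("pics/w3c.png",cv2.resize(c["color"][180:420,220:420,::-1],None,fx=2.5,fy=2.5,interpolation=cv2.INTER_CUBIC))
```

```text
[ 524.25174211 -123.87727736  138.52919859] 13.058935506484566 [-0.09340046  0.49292062 -1.41333934] 58.5128116607666
```

View pics/w3c.png

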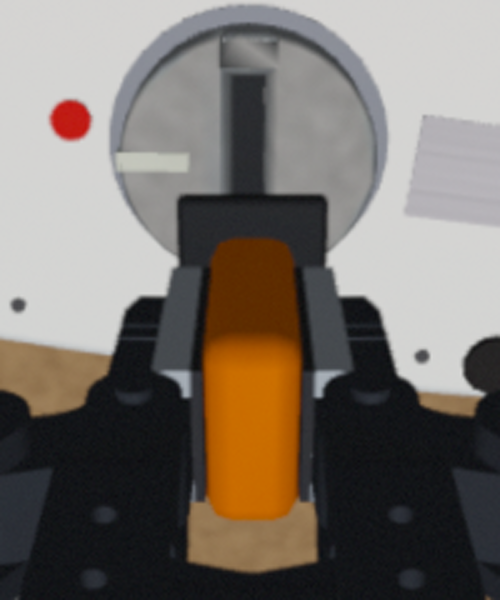

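Key held straight; the slot's far mouth edge is at crop (250,37), slot axis at x≈250, cover rim from x≈118 to 378 and its far point at (250,25).

Run:
```python
from h import *
import pickle
c,s=pickle.load(open("w3.pkl","rb"))
g=lambda x,y,z:wpx(c,s,220+x/2.5-.3,180+y/2.5-.3,z)
T=Ro.from_quat(s["ee_rot"]).as_matrix()
t=lambda p:np.round(T.T@(p-s["eef_pos"]),2)
for n,a in dict(mouth=(249.5,37,51),mouthL=(221,37,51),mouthR=(278,37,51),flare=(250,71,45),floor1=(250,74,45),floor2=(248,180,45),rimtop=(250,25,51),rimL=(118,155,51),rimR=(378,155,51)).items():print(n,g(*a),t(g(*a)))
# rim fit: edge points on rim -> circle
pts=np.array([g(x,y,51)[:2] for x,y in((250,25),(118,155),(378,155),(140,95),(358,95),(190,43),(312,43))])
A=np.c_[2*pts,np.ones(len(pts))];r=np.linalg.lstsq(A,(pts**2).sum(1),rcond=None)[0]
ctr=np.r_[r[:2],51];print("circle",ctr,np.sqrt(r[2]+r[:2]@r[:2]),t(ctr))
```

```text
mouth [ 492.3972592  -111.45598903   51.        ] [34.2  -0.36 87.52]
mouthL [ 489.74161583 -118.06338364   51.        ] [34.21 -7.48 87.52]
mouthR [ 495.03623683 -104.84324592   51.        ] [34.22  6.76 87.53]
flare [ 501.708204   -115.06848804   45.        ] [24.22 -0.25 93.52]
floor1 [ 502.44552052 -115.36406173   45.        ] [23.42 -0.25 93.53]
floor2 [ 529.09872566 -126.62707264   45.        ] [-5.51 -0.78 93.53]
rimtop [ 489.61857627 -110.20773912   51.        ] [37.25 -0.24 87.52]
rimL [ 508.33997898 -154.69185782   51.        ] [  3.31 -34.56  87.52]
rimR [533.44493329 -91.95851606  51.        ] [ 3.36 33.01 87.54]
circle [ 521.15389893 -123.22703067   51.        ] 33.23313747123218 [ 3.13 -0.58 87.53]
```

Run:
```python
from h import *
import pickle
c,s=pickle.load(open("w1.pkl","rb"))
g=lambda x,y,z:wpx(c,s,35+(x-480)/6-.42,175+y/6-.42,z)
for n,p,q,z in(("mouth",(673,115),(728,498),51),("inner",(684,162),(716,448),45),("inner51",(684,162),(716,448),51)):
    a,b=g(*p,z),g(*q,z);d=a-b;print(n,(a+b)/2,np.linalg.norm(d),np.degrees(np.arctan2(d[1],d[0])))
a,b=pickle.load(open("c.pkl","rb"))
c=lambda x,y,z:px(a,364+(x-400)/10-.45,195+y/10-.45,z)
A,B=c(632,145,51),c(570,445,51);print((A+B)/2,np.linalg.norm(A-B))
pts=[c(x,y,51)[:2] for x,y in((593,120),(775,290),(425,290),(600,465))];print(pts,np.mean(pts,0))
```

```text
mouth [ 523.29131958 -123.38044178   51.        ] 63.41675338675483 157.76132202888098
inner [ 522.5952482  -128.10558795   45.        ] 48.298322316249255 155.38242353087549
inner51 [ 522.91949316 -122.95016812   51.        ] 47.321611127100425 155.38242353087557
[ 523.7013857  -125.16984377   51.        ] 61.578830152851054
[array([ 558.8194813 , -124.26642873]), array([ 524.47763885, -159.65084227]), array([524.69244489, -90.26131954]), array([ 489.67191638, -124.25595098])] [ 524.41537035 -124.60863538]
```

Run:
```python
from h import *
import pickle
c,s=pickle.load(open("w3.pkl","rb"))
T=Ro.from_quat(s["ee_rot"]).as_matrix()
for x,y in((180,197),(253,197),(326,197)):
    p=wpx(c,s,220+x/2.5-.3,180+y/2.5-.3,s["eef_pos"][2]-4.7);print(np.round(T.T@(p-s["eef_pos"]),2))
```

```text
[ 21.69 -11.75   4.69]
[21.72  0.48  4.7 ]
[21.71 12.72  4.7 ]
```

Call:
carry_out(
  series=[
    {"dp":[0.2,-0.09,1.5],"yaw":0},
    {"dp":[0.2,-0.09,3.5],"yaw":0},
    {"dp":[0.2,-0.09,5],"yaw":0},
    {"dp":[0.2,-0.09,6],"yaw":0},
    {"dp":[0.2,-0.09,6.4],"yaw":0},
    {"dp":[0.2,-0.09,6.4],"yaw":0},
    {"dp":[0.2,-0.09,6.4],"yaw":0},
  ],
)

```text
clock: 7.42
eef_pos: [522.4, -125.1, 75.1]
ee_rot: [0.19, 0.982, -0.0, 0.001]
contact_force: [0.6, -0.5, -0.1]
grip_width: 13.3
grasp_force: 58.5
```

Run:
```python
from h import *
s=arm.sense();print(s["eef_pos"],s["contact_force"],s["grasp_force"])
c,s=shot('w4')
cv2.imwrite("pics/w4c.png",cv2.resize(c["color"][180:420,220:420,::-1],None,fx=2.5,fy=2.5,interpolation=cv2.INTER_CUBIC))
```

```text
[ 522.35889625 -125.07610082   75.13753955] [ 0.56635891 -0.47536025 -0.09689708] 58.51391315460205
```

View pics/w4c.png

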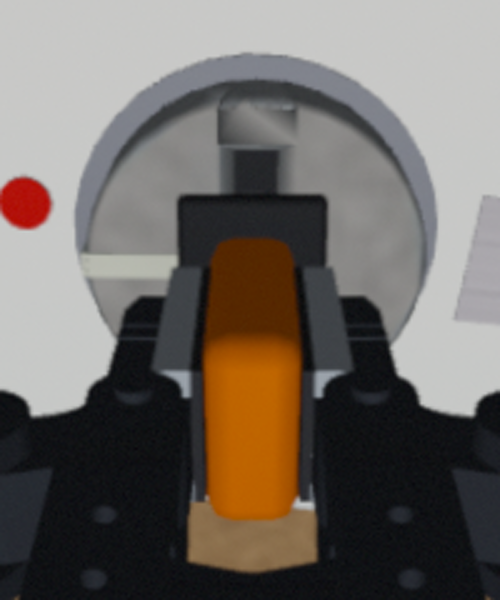

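Blade is just above the mouth. The slot's centre line is at crop x≈258 against 253 for the key, so it needs about +0.8 mm in tool y; checking x numerically.

Run:
```python
from h import *
import pickle
c,s=pickle.load(open("w4.pkl","rb"))
T=Ro.from_quat(s["ee_rot"]).as_matrix()
for x,y,z in((258,105,51),(257,147,45),(256,80,51),(85,230,51),(420,230,51),(219,105,51),(297,105,51)):
    p=wpx(c,s,220+x/2.5-.3,180+y/2.5-.3,z);print(np.round(T.T@(p-s["eef_pos"]),2))
```

```text
[32.68  1.4  24.09]
[22.8   1.27 30.1 ]
[37.39  1.02 24.08]
[  7.75 -32.1   24.12]
[ 7.81 32.92 24.13]
[32.67 -5.77 24.09]
[32.69  8.58 24.09]
```

Call:
carry_out(
  series=[
    {"dp":[0.05,0.08,0.1],"yaw":0},
    {"dp":[0.05,0.08,0.4],"yaw":0},
    {"dp":[0.05,0.08,0.7],"yaw":0},
    {"dp":[0.05,0.08,1.0],"yaw":0},
    {"dp":[0.05,0.08,1.25],"yaw":0},
    {"dp":[0.05,0.08,1.4],"yaw":0},
    {"dp":[0.05,0.08,1.4],"yaw":0},
    {"dp":[0.05,0.08,1.4],"yaw":0},
  ],
)

```text
clock: 8.48
eef_pos: [521.7, -123.9, 60.4]
ee_rot: [0.19, 0.982, -0.0, 0.0]
contact_force: [-0.1, -0.0, -0.4]
grip_width: 13.3
grasp_force: 58.5
```

Call:
carry_out(
  series=[
    {"dp":[0,0,0.05],"yaw":0},
    {"dp":[0,0,0.1],"yaw":0},
    {"dp":[0,0,0.15],"yaw":0},
    {"dp":[0,0,0.15],"yaw":0},
  ],
)

```text
clock: 8.98
eef_pos: [521.7, -124.0, 59.6]
ee_rot: [0.19, 0.982, -0.0, 0.0]
contact_force: [-1.4, 0.3, 4.6]
grip_width: 13.7
grasp_force: 58.9
```

Call:
carry_out(
  series=[
    {"dp":[0,0,0],"yaw":-5},
    {"dp":[0,0,0],"yaw":-10},
    {"dp":[0,0,0],"yaw":-15},
    {"dp":[0,0,0],"yaw":-20},
    {"dp":[0,0,0],"yaw":-25},
    {"dp":[0,0,0],"yaw":-30},
    {"dp":[0,0,0],"yaw":-35},
    {"dp":[0,0,0],"yaw":-40},
    {"dp":[0,0,0],"yaw":-40},
  ],
)

```text
clock: 10.1
eef_pos: [522.3, -125.1, 59.6]
ee_rot: [-0.156, 0.988, -0.001, 0.001]
contact_force: [0.0, -2.0, 4.2]
grip_width: 13.2
grasp_force: 59.0
```

Call:
carry_out(
  series=[
    {"dp":[0,0,0],"yaw":-5},
    {"dp":[0,0,0],"yaw":-10},
    {"dp":[0,0,0],"yaw":-15},
    {"dp":[0,0,0],"yaw":-20},
    {"dp":[0,0,0],"yaw":-25},
    {"dp":[0,0,0],"yaw":-30},
    {"dp":[0,0,0],"yaw":-35},
    {"dp":[0,0,0],"yaw":-38},
    {"dp":[0,0,0],"yaw":-38},
  ],
)

```text
clock: 11.22
eef_pos: [522.8, -125.7, 59.6]
ee_rot: [-0.469, 0.883, -0.002, 0.0]
contact_force: [1.5, -5.0, 2.9]
grip_width: 13.2
grasp_force: 58.8
```

Run:
```python
from h import *
s=arm.sense();print(s["eef_pos"],s["contact_force"],s["ft_torque"],s["grasp_force"],go(0,0,0,0)[2])
c=arm.read_camera("top");cv2.imwrite("pics/t5.png",cv2.resize(c["color"][190:260,340:430,::-1],None,fx=4,fy=4,interpolation=cv2.INTER_CUBIC))
c,s=shot('w5')
a=cv2.resize(c["color"][130:430,170:470,::-1],None,fx=1.2,fy=1.2);t=cv2.imread("pics/t5.png");t=cv2.copyMakeBorder(t,0,80,0,0,cv2.BORDER_CONSTANT)
cv2.imwrite("pics/m5.png",np.hstack([a,t]))
```

```text
[ 522.84902572 -125.72272738   59.63044296] [ 1.50401048 -5.04513718  2.89923146] [-1.17996451 -0.3346367  -0.08624514] 58.814350962638855 -124.08
```

View pics/m5.png

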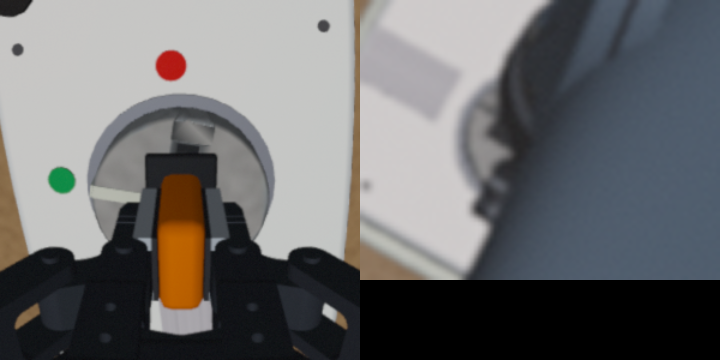

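The pointer (left edge at (95,190)) is nearly at the green dot (62,180). Torque is still only friction, so it is not at the stop yet; I turn a little more.

Call:
carry_out(
  series=[
    {"dp":[0,0,0],"yaw":-3},
    {"dp":[0,0,0],"yaw":-6},
    {"dp":[0,0,0],"yaw":-8},
    {"dp":[0,0,0],"yaw":-8},
  ],
)

```text
clock: 11.82
eef_pos: [523.1, -125.8, 59.7]
ee_rot: [-0.529, 0.849, -0.003, 0.0]
contact_force: [1.0, -5.7, 1.9]
grip_width: 13.2
grasp_force: 58.8
```

Run:
```python
from h import *
s=arm.sense();print(s["eef_pos"],s["contact_force"],s["ft_torque"],s["grasp_force"],go(0,0,0,0)[2])
```

```text
[ 523.11848477 -125.83590404   59.67827268] [ 0.98142349 -5.70854401  1.94990912] [-1.18203505 -0.4522892  -0.26017738] 58.81021499633789 -116.13
```

Call:
carry_out(
  series=[
    {"dp":[0,0,0],"yaw":-2},
    {"dp":[0,0,0],"yaw":-4},
    {"dp":[0,0,0],"yaw":-4},
    {"dp":[0,0,0],"yaw":-4},
  ],
)

```text
clock: 12.32
eef_pos: [523.2, -125.9, 59.7]
ee_rot: [-0.557, 0.831, -0.003, 0.0]
contact_force: [3.1, -6.0, 2.4]
grip_width: 13.4
grasp_force: 62.1
```

Run:
```python
from h import *
s=arm.sense();print(s["eef_pos"],s["contact_force"],s["ft_torque"],go(0,0,0,0)[2])
```

```text
[ 523.20370079 -125.9166148    59.71778947] [ 3.06718363 -6.00754883  2.42406084] [-1.12435576 -0.54100779 -1.08879415] -112.32
```

At the stop: torque has jumped to 1.1 N·m. I back off within the play, release, then rise.

Call:
carry_out(
  series=[
    {"dp":[0,0,0],"yaw":2},
    {"dp":[0,0,0],"yaw":4},
    {"dp":[0,0,0],"yaw":5},
    {"dp":[0,0,0],"yaw":5},
  ],
)

```text
clock: 12.82
eef_pos: [523.0, -125.8, 59.7]
ee_rot: [-0.522, 0.853, -0.003, 0.0]
contact_force: [1.9, -6.0, 1.9]
grip_width: 13.2
grasp_force: 58.8
```

Call:
carry_out(
  series=[
    {"dp":[0,0,0],"yaw":0},
    {"dp":[0,0,0],"yaw":0},
    {"dp":[0,0,0],"yaw":0},
    {"dp":[0,0,0],"yaw":0},
    {"dp":[0,0,0],"yaw":0},
    {"dp":[0,0,0],"yaw":0},
    {"dp":[0,0,-1],"yaw":0},
    {"dp":[0,0,-2],"yaw":0},
    {"dp":[0,0,-4],"yaw":0},
    {"dp":[0,0,-8],"yaw":0},
    {"dp":[0,0,-13],"yaw":0},
    {"dp":[0,0,-14],"yaw":0},
    {"dp":[0,0,-14],"yaw":0},
  ],
  claw=100,
)

```text
clock: 14.45
eef_pos: [522.4, -124.2, 200.5]
ee_rot: [-0.523, 0.852, -0.001, 0.001]
contact_force: [-0.2, 0.3, -0.4]
grip_width: 51.5
grasp_force: 0.0
```

Run:
```python
from h import *
c,s=shot('w6');print(s["eef_pos"],s["contact_force"],s["clock"])
```

```text
[ 522.43178308 -124.21942037  200.48543808] [-0.15137867  0.27218908 -0.35287223] 14.45
```

View pics/w6.png

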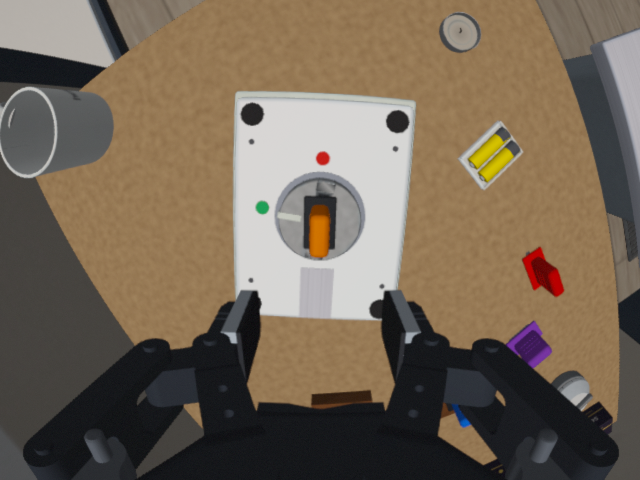

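The key stands upright and seated at (320,220), and the pointer at (287,217) faces the green dot at (262,207). The gripper is clear, so I hand in.

```bash
python3 -c "
from h import *
print(arm.close_job())"
```

```text
the job is handed in; nothing more can be done
None
```

I put the orange key fully into the slot, turned the cover counterclockwise to its stop, and left the key standing there with the gripper clear; the job is handed in at about 14.5 s, and no verdict came back.

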